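Find the socket for the wet grinder's wheel nut and slacken it

TASK

The drip can stands in the way over the wheel nut of the little wet grinder: lift it off its bracket without tipping it and stand it upright on the bench. Then find the socket that fits the nut (leave the others standing upright on their board or the bench), seat it fully on the nut and slacken the nut with it by about an eighth of a turn, anticlockwise seen from above. Finish while still gripping the socket, upright and fully home on the nut: do not let go.

Things in the scene. Friction and masses are not known exactly. Their poses are not given: they have to be found in the camera images.
- grinder: small grey bench grinder, fixed: housing 160 x 160 mm with a flat grey stone wheel on top (146 mm across, top 66 mm above the bench, does not turn). Origin on the bench under the wheel's centre, z up; -x is the front with switch and knob. At the back (x = 80 to 96 mm) a steel plate, 106 mm high, carries the bracket of the drip can
- bracket (a point): point above the wheel's centre, 106 mm above the bench, level with the top of the bracket: two level steel bars, 8 mm thick, along the grinder's x at y = +-31 mm (54 mm free between them), from the back plate to x = -45 mm, where their ends turn up 8 mm. The can stands on the bars; the nut lies below, midway between them, open from above once the can is gone
- nut_seat (a point): centre of the underside of the steel hexagon wheel nut, 72 mm above the bench, z up; x points to a corner of the nut and turns with it. The nut is 24 mm across flats (27.7 across corners), 18 mm high, top edge chamfered, on a round flange of 51 mm diameter; the 14 mm spindle end stands 4 mm out of it
- wheel_nut (a joint): turn of the nut in rad: 0 = tight (start; it cannot go further clockwise), grows anticlockwise seen from above; about 0.12 N m turns it, and it stays where it is left. An eighth of a turn is 0.785
- drip_can: closed empty metal can, 72 mm diameter, 76 mm high without its handle, 0.2 to 0.4 kg, a tiny brass cock low on its -x side (reaches 48 mm from the axis). Origin at the centre of its underside, z up; at the start it stands on the bracket, underside 106 mm above the bench. A stiff bail handle bridges it along its y axis
- can_handle (a point): middle of the can's round wooden handle grip, 112 mm above the can's underside: 15 mm thick, 56 mm long along the can's y axis, with 29 mm free below it down to the can's top; pinch it from above, across the can's x axis
- socket_a: one of two sockets alike outside: round steel, 36 mm diameter, standing mouth down, origin at the centre of the mouth, z up, x towards a corner of the hexagon opening (29 mm deep). 50 mm high to the shoulder; on that a dark square drive adapter to grip it by, 20 x 20 mm, 30 mm high, sides along x and y. Neck below the adapter 30 mm thick, full diameter up to 30 mm height; 0.22 kg
- socket_b: the other of the two alike: same diameter, heights, adapter, mass, origin and axes. No socket's opening is known beforehand (walls at its corners are 3 to 6 mm): too small a socket stays up on the top of the nut, too large a one drops on but spins without turning it, the right one goes fully down with about 1 mm play on each side and turns it
- socket_c: bigger socket, 43 mm diameter (walls also 3 to 6 mm at the corners of the opening); otherwise the same heights, adapter, neck, mass, origin and axes
- socket_board: light wooden board, fixed, 176 x 56 x 12 mm, with three wooden dowels (15 mm thick, 18 mm high above the board) at x = -58, 0 and +58 mm; over each stands one socket, mouth on the board, in any order. Origin at the centre of its underside, z up
- machine_vice: blue drill vice bolted to the bench, 61 mm high, not used. It covers x = 0.39 to 0.66 m, y = -0.135 to 0.0 m; between it and the grinder there is always a free strip of bench about 105 mm wide or more at x = 0.40 to 0.54 m. The bench top ends at about x = 0.62 m

How it is judged (in metres and radians):
On the way, in this order (a step that is already met when the one before it is completed fails the run):
1. the drip can stands upright on the bench, let go and at rest (height (world z) of drip_can below 0.004 m and angle between drip_can's own z axis and vertical below 0.08 rad and linear speed of drip_can below 0.02 m/s and contact force between the fingers and drip_can below 0.1 N), for 0.2 s.
2. the fitting socket is fully down on the nut, which is not yet slackened (z of socket_b in the frame of nut_seat below 0.003 m and horizontal distance between socket_b and nut_seat below 0.004 m and angle between socket_b's own z axis and vertical below 0.08 rad and value of joint wheel_nut below 0.45 rad), for 0.1 s.
At the end, for the whole second after the job is handed in: still gripped (over 2 N), the fitting socket is upright (0.08 rad), centred (4 mm) and fully down (3 mm) on the nut; the nut is turned 0.52 to 1.05 rad anticlockwise; the can stands upright and at rest on the bench; the other sockets stand upright on board or bench (z of socket_b in the frame of nut_seat between -0.003 and 0.003 m and horizontal distance between socket_b and nut_seat below 0.004 m and angle between each of socket_b, drip_can's own z axis and vertical below 0.08 rad and contact force between the fingers and socket_b above 2 N and value of joint wheel_nut between 0.52 and 1.05 rad and height (world z) of drip_can below 0.004 m and linear speed of drip_can below 0.02 m/s and angle between each of socket_a, socket_c's own z axis and vertical below 0.15 rad and height (world z) of each of socket_a, socket_c below 0.02 m); the arm keeps its last pose, push and grip.
It fails at once if the drip can is tipped (angle between drip_can's own z axis and vertical above 0.5 rad).
It also fails if it takes over 72 s, if anything falls off the work surface, if the arm or the gripper's body presses on something with over 40 N, if the wrist force passes 120 N, or if a joint passes its speed limit or range.

ROBOT

A 6-joint arm with a two-finger parallel gripper is mounted at the origin on the work surface; the furniture and walls round the work are solid. World frame = base frame: x ahead of the robot, y to its left, z up, the work surface at z = 0. Lengths are in m, angles in degrees, forces in N, time in s.
With the tool pointing down it reaches from about 0.4 to 0.825 m from the base axis. Payload 7 kg.
Tool frame: the origin (TCP) lies midway between the tips of the shut fingers; the grasp point (between the pads) lies 19 mm behind it; z points along the fingers, x is the direction in which the jaws open and shut, and the axes are right-handed (so a half turn about z gives the same grasp; the last joint's range is limited). The gripper opens to 88 mm and grips with 3 to 60 N. Pads are 19 mm wide; open, the fingers measure 130 mm over their backs; the gripper's body (78 mm by 193 mm) begins 47 mm behind the grasp point.
Start: joints at [-57.233, 20.546, 0.682, 0, -70.136, -16.507], TCP at [0.189, -0.648, 0.19] pointing down, gripper open.
Joint ranges: [-176.03, 176.03], [-82.01, 121.73], [-58.28, 71.71], [-173.87, 95.51], [-174.79, -0.11], [-173.66, 173.66]. Speed limits (degrees/s): [136.94, 136.94, 172.46, 180, 180, 180].

INTERFACE

Orientations are given as [roll, pitch, yaw] about the fixed x, y, z axes, in that order (R = Rz(yaw) Ry(pitch) Rx(roll)).
In Python, from plant import * gives the robot as it stands. The module is installed in compiled form; this text tells all that it offers.
- The arm moves only by the shell command python3 -m pendant 'ROWS' [OPENING]. ROWS is JSON, a list that holds one entry, the list of rows, each a list of 6 numbers: the shift along the world's x, y, z in mm, then the turn, a rotation vector about the world's x, y, z in degrees. A call has 1 to 10 rows; each row is the pose to reach, as a shift and turn from the pose commanded when the call began; what a row does not reach only later rows make up. A row lasts 1/8 s, in which the tool goes at most 62.5 mm and 10.7 degrees, less where a joint would pass 70% of its speed; a pose out of reach is approached as far as the arm can. A call with a gripper value outside its range is refused whole. OPENING is the closure, from -1 (fully open) to 1 (shut), set as the call begins (- or left out, the last holds). The fingers move at their own pace and stop on an object; the grip force is fixed at half the most. Time passes only in rows, so rows that repeat a pose let the fingers close. It gives the time, the measured TCP pose, the force and the opening at its end, in the units of the state.
- get_obs(): the state, without advancing time (a new reading comes with each control period).
- snapshot(name): name is "scene" or "top"; returns a dict with "pixels" (420x560x3 uint8, red, green, blue), "depth" (420x560 float32, m along the optical axis (not along the pixel's ray), 0 where there is no reading), "fx", "fy", "cx", "cy" (pixels), "pose" (4x4, takes a point from camera to world coordinates). Camera axes: x right, y down, z forward; pixel columns grow to the right and rows downward; lengths in m; the calibration is good to about 2 mm. A picture is of the moment at which its call begins.
- close_job(): hands the job in, once; it reports no verdict.
The state is a dict: "clock": time; "joint_pos": joint angles; "qvel": joint speeds; "tau": joint torques, N m; "tool_pos": TCP position; "orientation": TCP orientation; "force": force on the tool from outside, world axes, zero at the start; "moment": the same for the moment, N m; "opening": finger opening in m.
Only numpy, scipy, OpenCV 4.12 (cv2) and the standard library are available. Lean on these libraries where they do the work, as an engineer would, in place of code of your own. Each camera call takes 0.05 s, during which the arm holds its last target. There are 200 camera calls.

## Working session

There is one attempt and no reset: what is moved stays moved. The work goes in short steps, Python scripts to look and compute and a shell command to move; the robot and the scene stay as the last step left them, time stands still between calls to the robot, and variables do not carry over. Pictures are saved under pics/ and viewed, about 8 in all and at most 12, crops included, and the job is handed in when it is done.

```bash
mkdir -p pics
cat > h.py <<'E'
from plant import *
import numpy as np, cv2
def snap(n,f):
    s=snapshot(n); np.savez('pics/'+f+'.npz',**s); cv2.imwrite('pics/'+f+'.png',s['pixels'][:,:,::-1]); return s
def cloud(s):
    v,u=np.mgrid[0:420,0:560]; d=s['depth']
    p=np.stack([(u-s['cx'])/s['fx']*d,(v-s['cy'])/s['fy']*d,d],-1)
    T=np.array(s['pose']); return p@T[:3,:3].T+T[:3,3]
def ray(s,u,v,z):
    T=np.array(s['pose']); r=T[:3,:3]@np.array([(u-s['cx'])/s['fx'],(v-s['cy'])/s['fy'],1]); return T[:3,3]+r*(z-T[2,3])/r[2]
E
python3 - <<'E'
from h import *
o=get_obs(); print(o)
a=snap('scene','s0'); b=snap('top','t0')
for s in(a,b): print(np.round(s['pose'],3),s['fx'],s['cx'],s['cy'])
cv2.imwrite('pics/both0.png',cv2.resize(np.vstack([a['pixels'],b['pixels']])[:,:,::-1],(400,600),interpolation=cv2.INTER_AREA))
E
```

```text
{'clock': 0.0, 'joint_pos': array([-5.72317402e+01,  2.05907642e+01,  6.34083103e-01, -2.01656522e-02,
       -7.01337501e+01, -1.65063047e+01]), 'qvel': array([ 0.05284297, -0.11072567,  0.03587747, -0.08055267,  0.02354421,
        0.0032947 ]), 'tau': array([-1.33384838e-04, -5.82720816e+01,  2.93060714e+01,  6.99717432e+00,
        6.96364456e-03, -1.15057460e-04]), 'tool_pos': array([ 0.18883758, -0.64749158,  0.18903249]), 'orientation': array([-1.79992480e+02, -9.20908881e-02,  1.06255081e+02]), 'force': array([ 0.73206988, -0.05675152, -0.07505089]), 'moment': array([ 0.00562046, -0.00695994, -0.02181264]), 'opening': 0.08742170812762992}
[[ 0.506 -0.384  0.772 -0.525]
 [-0.862 -0.202  0.464 -0.57 ]
 [-0.022 -0.901 -0.433  0.71 ]
 [ 0.     0.     0.     1.   ]] 529.1488378425385 274.6101720543396 210.09212220205012
[[-0.029 -0.993  0.116  0.347]
 [-1.     0.03   0.008  0.013]
 [-0.012 -0.116 -0.993  0.987]
 [ 0.     0.     0.     1.   ]] 388.3293298734115 284.15834488840414 204.43766051001955
```

View pics/t0.png

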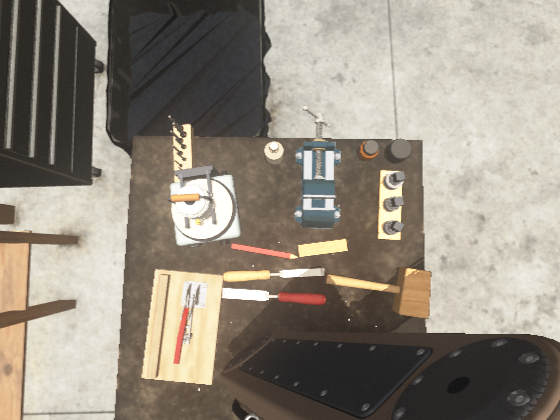

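View pics/s0.png

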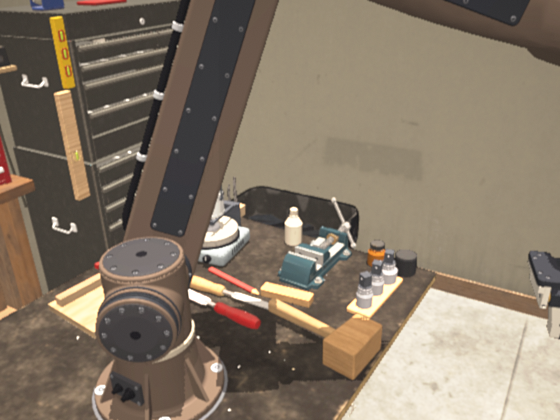

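The top view shows the grinder with its can at about (205,210) and the wooden grip at (185,198). The three sockets are at (396,180), (394,203) and (393,227), and the vice is at (319,180). Next I'll measure using depth and colour.

Run:
```python
from h import *
s=np.load('pics/t0.npz'); P=cloud(s); im=s['pixels']; hsv=cv2.cvtColor(im,cv2.COLOR_RGB2HSV)
print(hsv[198,178:196].tolist())
def reg(n,m):
    p=P[m]; print(n,m.sum(),np.round(np.median(p,0),4),np.round(p.min(0),3),np.round(p.max(0),3)); return p
v,u=np.mgrid[0:420,0:560]
G=(u>160)&(u<245)&(v>160)&(v<250)
h=G&(P[...,2]>.195)&(P[...,2]<.24); reg('handle',h)
m=h&(hsv[...,1]>120); ys,xs=np.nonzero(m); p=reg('wood',m); print(cv2.minAreaRect((p[:,:2]*1000).astype(np.float32)), cv2.minAreaRect(np.stack([xs,ys],1).astype(np.float32)))
p=reg('cantop',G&(P[...,2]>.175)&(P[...,2]<.188)); print(cv2.minEnclosingCircle((p[:,:2]*1000).astype(np.float32)))
p=reg('wheel',G&(P[...,2]>.06)&(P[...,2]<.07)); print(cv2.minEnclosingCircle((p[:,:2]*1000).astype(np.float32)))
p=reg('bars',G&(P[...,2]>.098)&(P[...,2]<.118)); print(cv2.minAreaRect((p[:,:2]*1000).astype(np.float32)))
p=reg('housing',G&(P[...,2]>.02)&(P[...,2]<.12)); print(cv2.minAreaRect((p[:,:2]*1000).astype(np.float32)))
S=(u>370)&(u<412)&(v>160)&(v<245)
w=S&(hsv[...,1]>60)&(hsv[...,2]>150)&(P[...,2]<.03); p=reg('board',w); print(cv2.minAreaRect((p[:,:2]*1000).astype(np.float32)))
for a,b in((160,190),(191,214),(215,240)):
    r=S&(v>=a)&(v<b); p=reg('adapt',r&(P[...,2]>.082)); print(cv2.minAreaRect((p[:,:2]*1000).astype(np.float32)))
    p=reg('sh',r&(P[...,2]>.032)&(P[...,2]<.048)); print(cv2.minEnclosingCircle((p[:,:2]*1000).astype(np.float32)))
a=cv2.resize(im[160:250,160:250],(540,540),interpolation=cv2.INTER_CUBIC); b=cv2.resize(im[160:250,370:412],(252,540),interpolation=cv2.INTER_CUBIC)
cv2.imwrite('pics/crop0.png',np.hstack([a,b])[:,:,::-1])
```

```text
[[17, 124, 251], [17, 125, 251], [17, 125, 251], [17, 126, 251], [17, 124, 251], [17, 122, 250], [17, 127, 249], [17, 126, 249], [16, 125, 249], [17, 126, 249], [16, 126, 249], [17, 124, 248], [17, 124, 249], [17, 125, 248], [16, 125, 248], [16, 124, 248], [16, 124, 248], [16, 125, 247]]
handle 244 [0.4565 0.2134 0.2233] [0.449 0.174 0.195] [0.465 0.256 0.228]
wood 136 [0.4552 0.2157 0.2238] [0.45  0.189 0.221] [0.463 0.243 0.228]
((456.83343505859375, 216.4285430908203), (12.8274507522583, 54.014862060546875), 1.2928074598312378) ((184.60116577148438, 197.11868286132812), (6.300207138061523, 27.134557723999023), 86.42366790771484)
cantop 505 [0.4493 0.2128 0.1811] [0.425 0.174 0.175] [0.489 0.255 0.188]
((456.10382080078125, 214.35430908203125), 40.397518157958984)
wheel 1620 [0.4312 0.1955 0.0655] [0.38  0.145 0.06 ] [0.566 0.289 0.07 ]
((475.19854736328125, 232.02394104003906), 100.26087951660156)
bars 570 [0.525  0.2173 0.1057] [0.404 0.178 0.098] [0.548 0.271 0.118]
((475.55780029296875, 219.95034790039062), (136.52149963378906, 88.95024871826172), 6.583527088165283)
housing 381
[... 611 characters left out ...]
510.9367370605469, -251.97845458984375), 21.954374313354492)
adapt 91 [ 0.4513 -0.2439  0.091 ] [ 0.347 -0.257  0.083] [0.464 0.013 0.987]
((406.9488220214844, -119.9212646484375), (22.73632049560547, 290.1344299316406), 19.989492416381836)
sh 52 [ 0.446  -0.2338  0.0426] [ 0.435 -0.256  0.033] [ 0.47  -0.228  0.048]
((452.3938903808594, -244.7176055908203), 17.75961685180664)
adapt 89 [ 0.3935 -0.2401  0.0909] [ 0.347 -0.255  0.083] [0.407 0.013 0.987]
((366.011474609375, -122.84365844726562), (25.922542572021484, 272.2447814941406), 13.568960189819336)
sh 54 [ 0.391  -0.2299  0.043 ] [ 0.377 -0.25   0.034] [ 0.411 -0.224  0.047]
((394.0679016113281, -240.71060180664062), 17.82844352722168)
```

View pics/crop0.png

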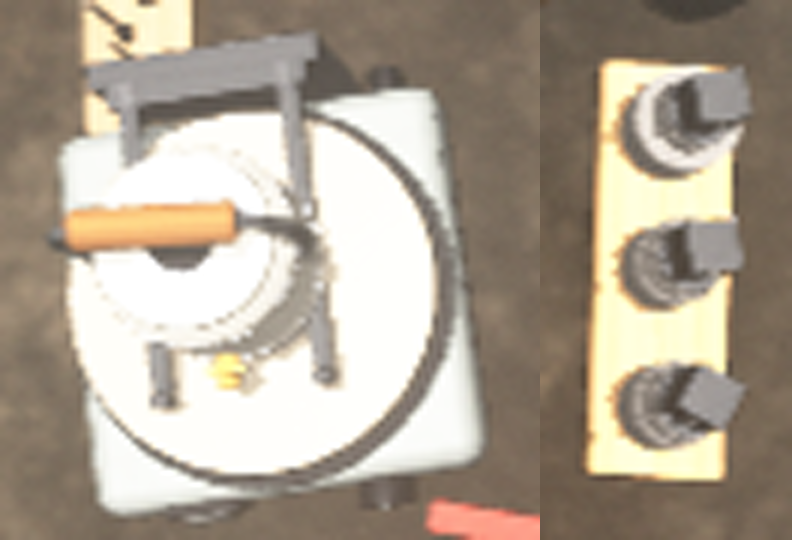

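The crop shows the wooden grip lying almost along world y. The grinder is yawed about 6.5°. The big socket is the far one, and the near one's adapter is turned about 35°. First I'll move towards the can handle, going over a via point.

```bash
python3 -m pendant '[[[34,50,12,0,0,8],[68,100,24,0,0,16],[102,150,36,0,0,24],[136,200,48,0,0,32],[170,250,60,0,0,40],[204,300,72,0,0,48],[238,350,84,0,0,56],[272,400,96,0,0,64],[306,450,108,0,0,72],[306,505,100,0,0,76]]]' -1
python3 -m pendant '[[[-7,60,0,0,0,0],[-14,120,0,0,0,0],[-20,180,-5,0,0,0],[-26,240,-10,0,0,0],[-32,300,-20,0,0,0],[-38,360,-30,0,0,0],[-38,360,-30,0,0,0]]]'
python3 - <<'E'
from h import *
o=get_obs(); print(o['clock'],o['tool_pos'],o['orientation'],o['joint_pos'].round(1)); snap('scene','s1')
E
```

```text
clock: 1.35
tool_pos: [0.4971, -0.141, 0.2902]
orientation: [-180.0, 0.1, -177.5]
force: [-0.0, 0.5, -1.4]
opening: 0.0877
clock: 2.22
tool_pos: [0.4557, 0.22, 0.2583]
orientation: [-179.9, -0.1, -177.5]
force: [-0.6, -1.1, 1.2]
opening: 0.0878
2.225 [0.45574742 0.22000469 0.25831778] [-1.79920330e+02 -1.29802269e-01 -1.77494464e+02] [ 48.    2.3 -13.6  -0.  -74.3 -45.5]
```

```bash
python3 -m pendant '[[[1,-3,-30,0,0,0],[1,-3,-50,0,0,0],[1,-3,-59,0,0,0],[1,-3,-59,0,0,0]]]'
python3 -m pendant '[[[0,0,0,0,0,0],[0,0,0,0,0,0],[0,0,0,0,0,0],[0,0,0,0,0,0],[0,0,0,0,0,0],[0,0,0,0,0,0]]]' 1
python3 -m pendant '[[[0,0,5,0,0,0],[0,0,15,0,0,0],[0,0,30,0,0,0],[0,0,50,0,0,0],[0,0,50,0,0,0]]]'
```

```text
clock: 2.78
tool_pos: [0.4581, 0.2132, 0.201]
orientation: [-180.0, -0.0, -177.8]
force: [0.4, 0.4, 0.5]
opening: 0.0879
clock: 3.52
tool_pos: [0.458, 0.214, 0.2009]
orientation: [-180.0, -0.0, -177.7]
force: [0.6, -0.9, 0.5]
opening: 0.0331
clock: 4.15
tool_pos: [0.459, 0.2147, 0.2534]
orientation: [179.9, 0.2, -177.7]
force: [0.7, -0.5, 0.2]
opening: 0.0002
```

The lift started before the fingers had closed. I'll check the can.

Run:
```python
from h import *
a=snap('scene','s2'); b=snap('top','t2')
P=cloud(b); v,u=np.mgrid[0:420,0:560]
A=cv2.resize(a['pixels'][130:290,150:310],(560,560),interpolation=cv2.INTER_CUBIC)
cv2.imwrite('pics/c2.png',np.hstack([A[:, :380],cv2.resize(b['pixels'][150:255,150:230],(420,560),interpolation=cv2.INTER_CUBIC)])[:,:,::-1])
```

```text
(no output)
```

View pics/c2.png

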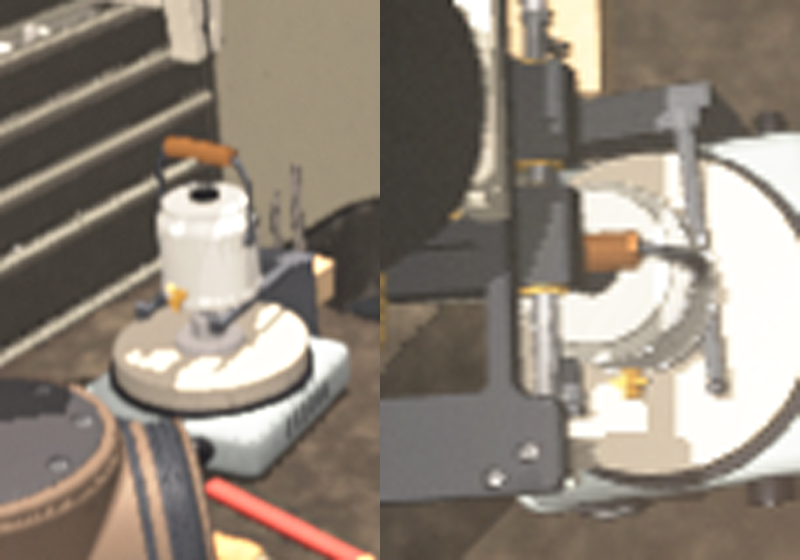

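Run:
```python
from h import *
o=get_obs(); print(o['tool_pos'],o['opening'])
s=np.load('pics/s2.npz')
T=np.linalg.inv(s['pose'])
def pr(p):
    q=T[:3,:3]@np.array(p)+T[:3,3]; return (q[0]/q[2]*s['fx']+s['cx'],q[1]/q[2]*s['fy']+s['cy'],q[2])
for p in (o['tool_pos'],(.457,.2155,.218),(.457,.2155,.106),(.457,.2155,.182)): 
    u,v,d=pr(p); print(u,v,d,'crop',(u-150)*3.5,(v-130)*3.5)
P=cloud(s); 
for u,v in((206,171),(205,140),(203,145),(208,190),(212,193)): print(u,v,P[v,u].round(4))
```

```text
[0.45794526 0.21409556 0.25130136] 0.0006946906863638277
207.020806495344 161.06181335106965 1.322283036001944 crop 199.57282273370402 108.71634672874376
207.36610175522566 173.4976908998027 1.3366325264261758 crop 200.7813561432898 152.24191814930947
210.6578411819124 213.3299246441453 1.3851556786611459 crop 212.3024441366934 291.6547362545086
208.44992431597274 186.61266386123276 1.3522292539302732 crop 204.57473510590458 198.14432351431466
206 171 [0.4497 0.2134 0.2277]
205 140 [0.4448 0.2045 0.3115]
203 145 [0.4407 0.2087 0.2994]
208 190 [0.4377 0.2024 0.1826]
212 193 [0.4387 0.1913 0.1763]
```

Run:
```python
from h import *
s=np.load('pics/s2.npz');P=cloud(s)
for v in range(136,172,3): print(v,[(u,*P[v,u].round(3)) for u in range(192,222,5)])
A=cv2.resize(s['pixels'][70:190,140:280],(700,600),interpolation=cv2.INTER_CUBIC); cv2.imwrite('pics/c3.png',A[:,:,::-1])
```

```text
136 [(192, np.float64(1.235), np.float64(0.907), np.float64(-0.005)), (197, np.float64(1.269), np.float64(0.907), np.float64(-0.015)), (202, np.float64(0.443), np.float64(0.212), np.float64(0.321)), (207, np.float64(0.453), np.float64(0.204), np.float64(0.319)), (212, np.float64(0.472), np.float64(0.203), np.float64(0.314)), (217, np.float64(1.913), np.float64(1.284), np.float64(-0.253))]
139 [(192, np.float64(1.241), np.float64(0.914), np.float64(-0.022)), (197, np.float64(1.271), np.float64(0.91), np.float64(-0.03)), (202, np.float64(0.442), np.float64(0.211), np.float64(0.314)), (207, np.float64(0.452), np.float64(0.204), np.float64(0.312)), (212, np.float64(0.478), np.float64(0.208), np.float64(0.304)), (217, np.float64(1.921), np.float64(1.292), np.float64(-0.276))]
142 [(192, np.float64(1.231), np.float64(0.907), np.float64(-0.032)), (197, np.float64(1.275), np.float64(0.915), np.float64(-0.046)), (202, np.float64(0.445), np.float64(0.214), np.float64(0.305)), (207, np.float64(0.451), np.float64(0.204), np.float64(0.305)), (212, np.float64(0.469), np.float64(0.203), np.float64(
[... 2908 characters left out ...]
1.241), np.float64(0.899), np.float64(-0.148)), (202, np.float64(1.291), np.float64(0.911), np.float64(-0.167)), (207, np.float64(1.33), np.float64(0.913), np.float64(-0.181)), (212, np.float64(1.368), np.float64(0.912), np.float64(-0.194)), (217, np.float64(1.904), np.float64(1.294), np.float64(-0.443))]
169 [(192, np.float64(1.218), np.float64(0.911), np.float64(-0.157)), (197, np.float64(1.249), np.float64(0.907), np.float64(-0.167)), (202, np.float64(1.286), np.float64(0.908), np.float64(-0.18)), (207, np.float64(1.331), np.float64(0.915), np.float64(-0.197)), (212, np.float64(1.357), np.float64(0.905), np.float64(-0.204)), (217, np.float64(1.931), np.float64(1.316), np.float64(-0.476))]
```

View pics/c3.png

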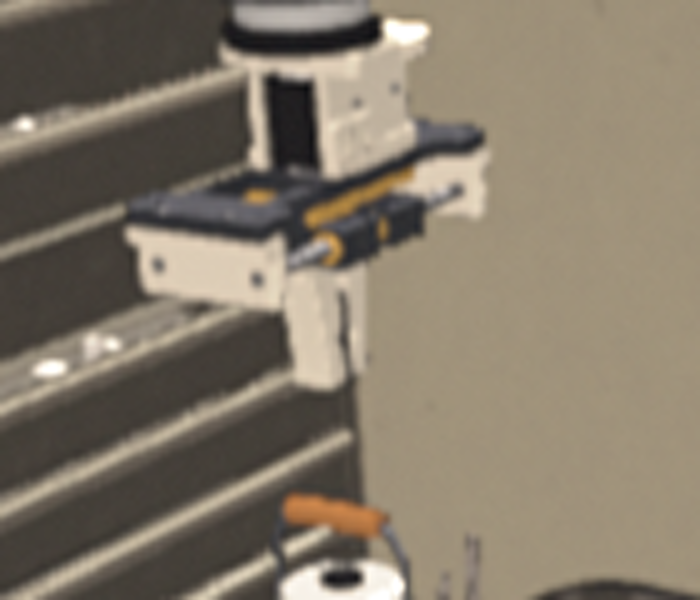

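The reading says the TCP is at z = 0.251. In the scene view the shut fingertips end at about z = 0.291 (row 147), so the true tips sit about 40 mm above the reported TCP. The XY position agrees. I'll apply this 40 mm offset: reopen, then go down that much further in careful steps.

```bash
python3 -m pendant '[[[0,0,0,0,0,0],[0,0,0,0,0,0],[0,0,0,0,0,0],[0,0,0,0,0,0],[0,0,0,0,0,0],[0,0,-20,0,0,0],[0,0,-40,0,0,0],[0,0,-60,0,0,0],[0,0,-75,0,0,0],[0,0,-75,0,0,0]]]' -0.2
python3 - <<'E'
from h import *
o=get_obs(); print(o['tool_pos'],o['opening'],o['force'])
s=snap('scene','s4');P=cloud(s)
for v in range(150,182,2): print(v,[(u,*P[v,u].round(3).tolist()) for u in range(192,226,4) if P[v,u][0]<.6])
E
```

```text
clock: 5.5
tool_pos: [0.4575, 0.2136, 0.1751]
orientation: [-179.9, -0.1, -177.7]
force: [-0.4, -0.7, 0.4]
opening: 0.0528
[0.45752594 0.2135652  0.17506558] 0.05275181968924839 [-0.40497666 -0.72924294  0.3966552 ]
150 [(192, -0.525, -0.57, 0.71), (196, 0.372, 0.175, 0.313), (200, 0.379, 0.169, 0.312), (204, 0.407, 0.18, 0.302), (208, 0.412, 0.172, 0.301), (212, 0.442, 0.184, 0.29), (216, 0.486, 0.205, 0.273), (220, 0.501, 0.204, 0.269)]
152 [(192, 0.365, 0.182, 0.31), (196, 0.367, 0.171, 0.311), (200, 0.395, 0.182, 0.3), (204, 0.4, 0.174, 0.3), (208, 0.414, 0.174, 0.296), (212, 0.489, 0.22, 0.264), (216, 0.488, 0.207, 0.267), (220, 0.502, 0.205, 0.263)]
154 [(192, 0.365, 0.182, 0.305), (196, 0.366, 0.171, 0.306), (200, 0.396, 0.183, 0.295), (204, 0.401, 0.176, 0.294), (208, 0.414, 0.174, 0.29), (212, 0.429, 0.174, 0.286), (216, 0.49, 0.209, 0.261), (220, 0.501, 0.205, 0.258)]
156 [(192, 0.369, 0.186, 0.298), (196, 0.366, 0.172, 0.301), (200, 0.391, 0.181, 0.292), (204, 0.401, 0.177, 0.289), (208, 0.414, 0.175, 0.285), (212, 0.489, 0.221, 0.254), (216, 0.49, 0.209, 0.255), (220, 0.4
[... 1284 characters left out ...]
, 0.419, 0.22, 0.235), (200, 0.414, 0.204, 0.239), (204, 0.43, 0.204, 0.234), (208, 0.454, 0.21, 0.224), (212, 0.457, 0.2, 0.225), (216, 0.486, 0.21, 0.213)]
174 [(196, 0.418, 0.22, 0.23), (200, 0.418, 0.207, 0.232), (204, 0.428, 0.203, 0.229), (208, 0.45, 0.208, 0.22), (212, 0.452, 0.197, 0.222), (216, 0.46, 0.191, 0.22)]
176 [(196, 0.415, 0.218, 0.226), (200, 0.415, 0.206, 0.228), (204, 0.426, 0.202, 0.225), (208, 0.45, 0.209, 0.215), (212, 0.453, 0.198, 0.216), (216, 0.455, 0.187, 0.217)]
178 [(196, 0.412, 0.216, 0.222), (200, 0.416, 0.207, 0.222), (204, 0.427, 0.203, 0.219)]
180 [(196, 0.417, 0.221, 0.214), (200, 0.417, 0.208, 0.216), (204, 0.422, 0.2, 0.216), (220, 0.462, 0.181, 0.205)]
```

The offset is confirmed: the tips are at about 0.214 while the reading is 0.175. I'll lower 15 mm, close fully and check the opening before lifting.

```bash
python3 -m pendant '[[[0,0,-10,0,0,0],[0,0,-15,0,0,0],[0,0,-15,0,0,0]]]'
python3 -m pendant '[[[0,0,0,0,0,0],[0,0,0,0,0,0],[0,0,0,0,0,0],[0,0,0,0,0,0],[0,0,0,0,0,0],[0,0,0,0,0,0],[0,0,0,0,0,0],[0,0,0,0,0,0]]]' 1
python3 -m pendant '[[[0,0,3,0,0,0],[0,0,8,0,0,0],[0,0,15,0,0,0],[0,0,15,0,0,0]]]'
```

```text
clock: 5.92
tool_pos: [0.4578, 0.2138, 0.1606]
orientation: [-180.0, -0.0, -177.7]
force: [-0.3, -0.0, 0.0]
opening: 0.0524
clock: 6.92
tool_pos: [0.458, 0.214, 0.161]
orientation: [180.0, 0.0, -177.7]
force: [-0.3, 0.2, 1.0]
opening: 0.0139
clock: 7.42
tool_pos: [0.4584, 0.2144, 0.1767]
orientation: [179.9, 0.1, -177.7]
force: [0.5, 0.3, -2.8]
opening: 0.0142
```

```bash
python3 -m pendant '[[[0,0,10,0,0,0],[0,0,25,0,0,0],[0,-10,35,0,0,0],[2,-30,40,0,0,0],[5,-60,40,0,0,0],[8,-90,40,0,0,0],[10,-120,40,0,0,0],[12,-142,35,0,0,0],[12,-152,20,0,0,0],[12,-152,0,0,0,0]]]'
python3 -m pendant '[[[0,0,-25,0,0,0],[0,0,-50,0,0,0],[0,0,-75,0,0,0],[0,0,-95,0,0,0],[0,0,-108,0,0,0],[0,0,-112,0,0,0],[0,0,-112,0,0,0]]]'
python3 - <<'E'
from h import *
a=snap('scene','s5');b=snap('top','t5');P=cloud(a)
A=cv2.resize(a['pixels'][150:290,170:310],(560,560),interpolation=cv2.INTER_CUBIC)
cv2.imwrite('pics/c5.png',A[:,:,::-1])
E
```

```text
clock: 8.68
tool_pos: [0.4697, 0.0608, 0.1752]
orientation: [180.0, 0.0, -177.8]
force: [-0.7, 0.8, -2.3]
opening: 0.0139
clock: 9.55
tool_pos: [0.4701, 0.062, 0.0641]
orientation: [-180.0, 0.0, -177.7]
force: [0.1, -0.4, -3.1]
opening: 0.0139
```

View pics/c5.png

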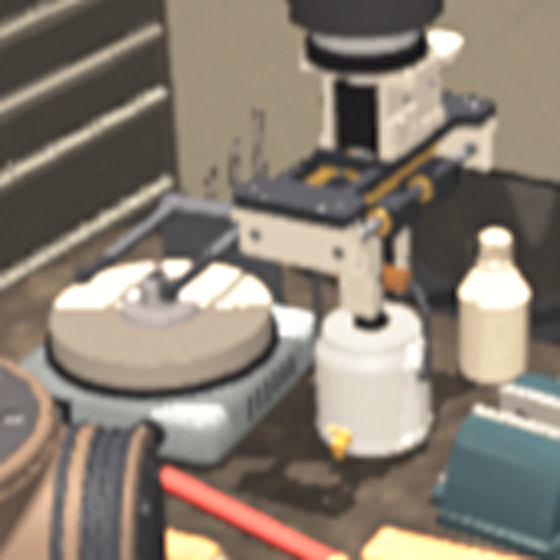

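The can hangs upright, just above free bench between the grinder and the vice. The bracket and nut are now clear. I'll lower it to contact.

```bash
python3 -m pendant '[[[0,0,-4,0,0,0],[0,0,-7,0,0,0],[0,0,-8,0,0,0],[0,0,-8,0,0,0]]]'
```

```text
clock: 10.15
tool_pos: [0.4699, 0.062, 0.0559]
orientation: [-180.0, -0.0, -177.7]
force: [0.1, -0.1, -2.0]
opening: 0.014
```

```bash
python3 -m pendant '[[[0,0,-1,0,0,0],[0,0,-2,0,0,0],[0,0,-2,0,0,0]]]'
```

```text
clock: 10.52
tool_pos: [0.4706, 0.062, 0.0551]
orientation: [-180.0, 0.1, -177.7]
force: [-2.9, -1.6, 8.9]
opening: 0.0143
```

```bash
python3 -m pendant '[[[0,0,1,0,0,0],[0,0,1,0,0,0],[0,0,1,0,0,0],[0,0,1,0,0,0],[0,0,1,0,0,0],[0,0,1,0,0,0],[0,0,20,0,0,0],[0,0,50,0,0,0],[0,-40,90,0,0,0],[0,-90,120,0,0,0]]]' -0.2
python3 - <<'E'
from h import *
o=get_obs(); print(o['tool_pos'],o['opening'])
b=snap('top','t6');a=snap('scene','s6')
P=cloud(b)
A=cv2.resize(b['pixels'][170:245,165:265],(800,600),interpolation=cv2.INTER_CUBIC)
cv2.imwrite('pics/c6.png',A[:,:,::-1])
E
```

```text
clock: 11.78
tool_pos: [0.4704, -0.0283, 0.1758]
orientation: [180.0, 0.1, -177.6]
force: [1.2, 0.4, -1.1]
opening: 0.0522
[ 0.47043917 -0.02833129  0.1757552 ] 0.05216799738717348
```

View pics/c6.png

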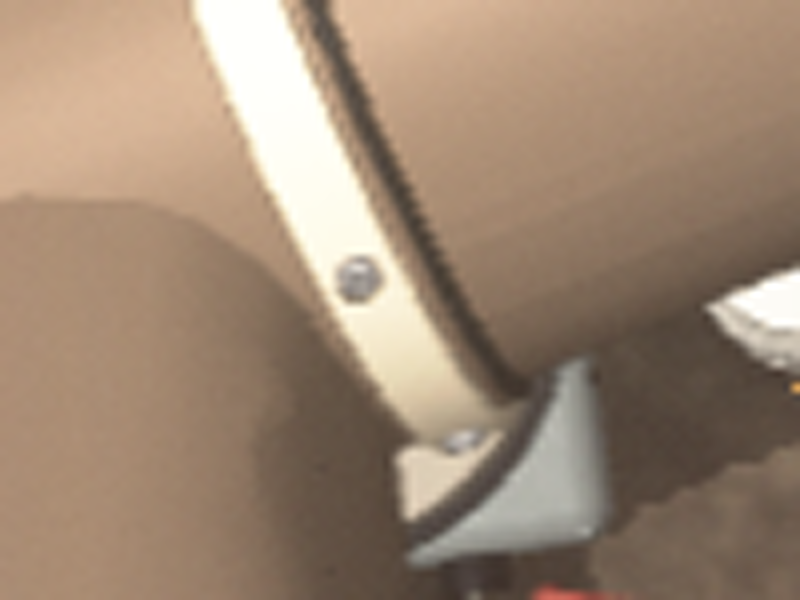

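The arm hides the nut in this view. I'll measure the adapter poses from the first top picture, then move the arm over to the sockets and look again.

```bash
python3 -m pendant '[[[-10,-40,10,0,0,0],[-20,-90,10,0,0,0],[-20,-140,10,0,0,0],[-20,-180,10,0,0,0],[-20,-180,10,0,0,0]]]'
python3 - <<'E'
from h import *
o=get_obs(); print(o['tool_pos'],o['opening'])
b=snap('top','t7');a=snap('scene','s7')
s=np.load('pics/t0.npz');P=cloud(s);v,u=np.mgrid[0:420,0:560]
S=(u>370)&(u<412)&(P[...,2]>.084)&(P[...,2]<.1)
for lo,hi in((160,191),(191,215),(215,240)):
    m=(S&(v>=lo)&(v<hi)); q=(P[m][:,:2]*1000).astype(np.float32)
    # pixel rays onto z=.092, upsampled mask
    p=np.array([ray(s,x,y,.092)[:2]*1000 for y,x in np.argwhere(m)],np.float32)
    r=cv2.minAreaRect(p); print(m.sum(),p.mean(0),r, P[m][:,2].mean())
A=cv2.resize(b['pixels'][170:245,165:235],(560,600),interpolation=cv2.INTER_CUBIC)
B=cv2.resize(s['pixels'][164:242,382:412],(230,600),interpolation=cv2.INTER_CUBIC)
cv2.imwrite('pics/c7.png',np.hstack([A,B])[:,:,::-1])
E
```

```text
clock: 12.5
tool_pos: [0.4494, -0.2097, 0.1831]
orientation: [180.0, -0.1, -177.9]
force: [-0.7, 0.4, -0.3]
opening: 0.0526
[ 0.4494365  -0.20970359  0.1831045 ] 0.052636189299570535
81 [ 510.4568  -251.70824] ((510.341552734375, -251.71078491210938), (20.542285919189453, 21.575639724731445), 7.602051734924316) 0.09088302533947855
84 [ 451.9851  -244.56396] ((452.3761901855469, -244.7829132080078), (21.060588836669922, 21.00766944885254), 88.2367172241211) 0.0905312807075826
83 [ 393.7391  -240.50954] ((393.5832214355469, -240.5162811279297), (20.15142059326172, 21.58260154724121), 56.6693000793457) 0.09092577370992579
```

View pics/c7.png

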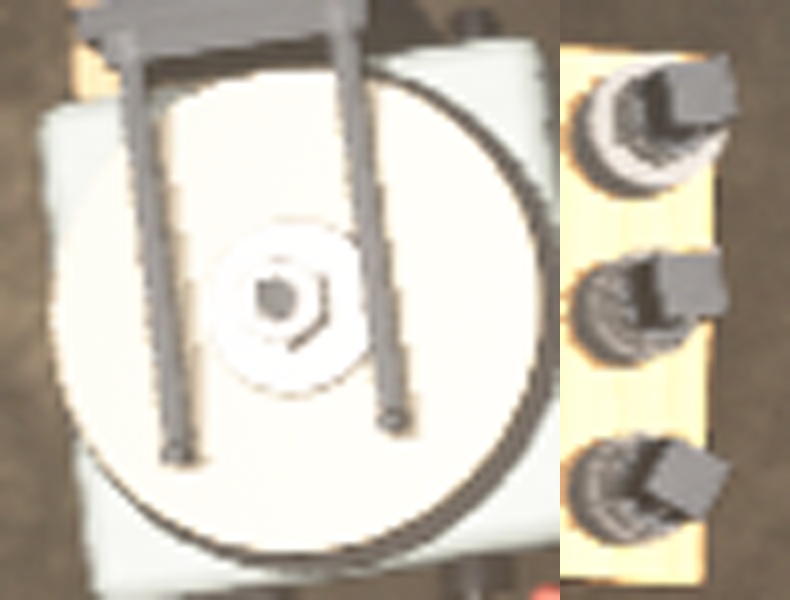

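The nut is visible, with its spindle at about (199.4, 207.2) in the full picture. Two shaded flats run from (205,204) to (205.7,210), and on to (201,213.5). I'll measure their directions.

Run:
```python
from h import *
s=np.load('pics/t7.npz'); g=s['pixels'].min(2).astype(int); 
print('cols',193,'..210')
for v in range(199,218): print(v,g[v,192:211].tolist())
P=cloud(s)
print((P[199:218,192:211,2]*1000).round(0).astype(int))
m=np.zeros_like(g,bool); m[203:212,195:204]=g[203:212,195:204]<200
w=np.argwhere(m); wt=255-g[m]; c=(w*wt[:,None]).sum(0)/wt.sum(); print('spindle px',c[::-1],ray(s,c[1],c[0],.094))
```

```text
cols 193 ..210
199 [246, 247, 246, 248, 252, 254, 254, 254, 254, 254, 254, 254, 254, 254, 253, 240, 175, 156, 159]
200 [246, 244, 250, 254, 254, 254, 254, 254, 254, 254, 254, 254, 254, 254, 254, 254, 251, 150, 162]
201 [240, 244, 254, 254, 254, 254, 253, 252, 254, 254, 254, 254, 254, 254, 254, 254, 253, 233, 160]
202 [242, 254, 254, 254, 254, 252, 240, 212, 219, 239, 252, 254, 254, 254, 254, 254, 254, 249, 158]
203 [251, 253, 253, 253, 250, 251, 254, 254, 254, 253, 247, 247, 253, 254, 254, 254, 254, 249, 156]
204 [254, 253, 251, 247, 251, 253, 247, 206, 243, 253, 253, 247, 221, 202, 249, 254, 254, 249, 174]
205 [253, 253, 249, 248, 247, 145, 151, 152, 166, 216, 248, 253, 234, 155, 238, 254, 254, 250, 189]
206 [253, 253, 251, 253, 248, 149, 150, 153, 157, 168, 232, 253, 238, 170, 240, 254, 254, 251, 202]
207 [253, 253, 253, 252, 247, 153, 150, 154, 160, 162, 227, 254, 244, 150, 229, 254, 254, 251, 200]
208 [253, 253, 252, 251, 249, 178, 150, 153, 156, 175, 238, 254, 245, 169, 230, 254, 254, 251, 188]
209 [253, 254, 253, 253, 250, 212, 185, 152, 146, 202, 250, 252, 224, 135, 221, 254, 
[... 1728 characters left out ...]
 89  88  92  90  90  90  91  88  83  74  74  72  73
   75]
 [ 73  67  74  72  87  90  89  90  90  91  88  86  80  75  73  70  73  75
   75]
 [ 71  72  70  70  71  69  73  89  88  88  86  79  72  73  71  73  70  72
   72]
 [ 71  71  72  69  72  74  70  73  74  82  75  72  71  71  67  71  71  73
   69]
 [ 64  72  72  70  70  70  69  69  73  73  72  73  72  72  70  71  70  72
   71]
 [ 63  68  69  70  70  71  74  71  69  73  70  70  72  71  68  72  72  71
   68]
 [ 68  68  69  73  73  71  69  73  71  71  69  72  70  72  71  72  74  71
   64]
 [ 66  67  65  67  70  69  71  73  71  71  72  69  75  72  71  68  66  66
   66]]
spindle px [199.05835189 207.05211581] [0.45095002 0.21753525 0.094     ]
```

Estimates so far:
- **Nut:** centre about (451.0, 217.5), with corners at about 5° mod 60.
- **Middle socket:** adapter at (452, -244.7), angle -1.8° mod 90.

I'll grip the middle socket first, with the jaws along y. If it doesn't fit, I'll put it back.

```bash
python3 -m pendant '[[[1,-10,-10,0,0,9.6],[2,-20,-20,0,0,19.2],[3,-35,-35,0,0,28.8],[3,-35,-45,0,0,38.4],[3,-35,-55,0,0,48],[3,-35,-65,0,0,57.6],[3,-35,-75,0,0,67.2],[3,-35,-80,0,0,76.8],[3,-35,-80,0,0,85.9],[3,-35,-80,0,0,85.9]]]'
python3 -m pendant '[[[0,0,-30,0,0,0],[0,0,-60,0,0,0],[0,0,-75,0,0,0],[0,0,-78,0,0,0],[0,0,-78,0,0,0]]]'
python3 -m pendant '[[[0,0,0,0,0,0],[0,0,0,0,0,0],[0,0,0,0,0,0],[0,0,0,0,0,0],[0,0,0,0,0,0],[0,0,0,0,0,0],[0,0,0,0,0,0]]]' 1
```

```text
clock: 13.85
tool_pos: [0.4532, -0.2418, 0.1039]
orientation: [180.0, 0.0, -91.8]
force: [0.6, -0.1, -0.7]
opening: 0.0524
clock: 14.48
tool_pos: [0.4536, -0.243, 0.0266]
orientation: [-180.0, -0.0, -91.9]
force: [-0.3, -0.6, 0.2]
opening: 0.0524
clock: 15.35
tool_pos: [0.4532, -0.2431, 0.0262]
orientation: [-180.0, -0.0, -91.8]
force: [-0.2, -1.4, 2.7]
opening: 0.0204
```

```bash
python3 -m pendant '[[[0,0,10,0,0,0],[0,0,30,0,0,0],[0,0,65,0,0,0],[0,0,110,0,0,0],[0,10,145,0,0,0],[0,45,155,0,0,0],[0,95,155,0,0,0],[0,145,155,0,0,1],[0,195,155,0,0,2],[0,245,155,0,0,3]]]'
python3 -m pendant '[[[0,50,0,0,0,1],[0,100,0,0,0,2],[-1,150,0,0,0,3],[-1,190,0,0,0,4],[-1,212,-15,0,0,4],[-1,217,-35,0,0,4],[-1,217,-45,0,0,4],[-1,217,-45,0,0,4]]]'
python3 - <<'E'
from h import *
o=get_obs(); print(o['tool_pos'],o['opening'],o['force'],o['joint_pos'].round(1))
a=snap('scene','s8');b=snap('top','t8')
A=cv2.resize(a['pixels'][140:260,150:270],(600,600),interpolation=cv2.INTER_CUBIC)
cv2.imwrite('pics/c8.png',A[:,:,::-1])
E
```

```text
clock: 16.6
tool_pos: [0.4521, 0.0036, 0.1812]
orientation: [180.0, 0.0, -88.8]
force: [2.0, -0.3, -2.8]
opening: 0.0209
clock: 17.6
tool_pos: [0.4514, 0.2178, 0.135]
orientation: [179.9, -0.1, -84.9]
force: [0.2, -0.4, -2.2]
opening: 0.0208
[0.45135742 0.21784659 0.13504577] 0.020753907715273367 [ 0.18705156 -0.39544372 -2.24750713] [ 48.3   6.8 -25.3  -0.  -58.   46.9]
```

View pics/c8.png

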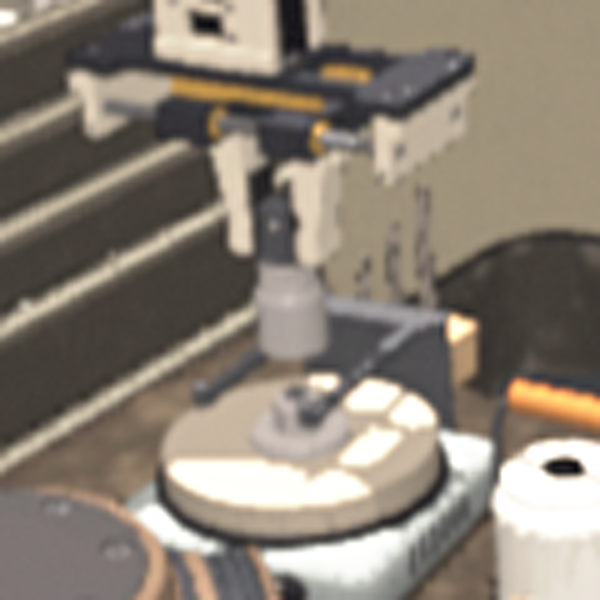

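The socket hangs upright just over the nut: socket body centre at crop u ≈ 292, flange at ≈ 299. I'll work out the lateral offset from the depth silhouettes.

Run:
```python
from h import *
from scipy.optimize import least_squares
s=np.load('pics/s8.npz');P=cloud(s)
V=np.zeros((420,560),bool);V[140:260,195:225]=1
def fit(m,r):
    p=P[m][:,:2]; c0=p.mean(0)+[.01,.007]
    f=least_squares(lambda c:np.hypot(*(p-c).T)-r,c0,loss='soft_l1',f_scale=.001); return m.sum(),f.x*1000,np.median(abs(f.fun))*1000
near=(P[...,0]>.40)&(P[...,0]<.50)&(P[...,1]>.17)&(P[...,1]<.26)
for lo,hi in((.124,.133),(.133,.145),(.124,.145)): print('socket',fit(near&V&(P[...,2]>lo)&(P[...,2]<hi),.018))
m=near&V&(P[...,2]>.05)
zs=P[...,2][near&V]; print('lowest socket z',np.sort(zs[zs>.1])[:5])
# silhouettes
for v in range(200,212): 
    c=np.nonzero(near[v]&V[v]&(P[v,:,2]>.115)&(P[v,:,2]<.16))[0]; print(v,c.min() if len(c) else 0,c.max() if len(c) else 0,end=' | ')
t=np.load('pics/t7.npz');Q=cloud(t)
v,u=np.mgrid[0:420,0:560]; R=(u>188)&(u<212)&(v>194)&(v<222)
f=R&(Q[...,2]>.079)&(Q[...,2]<.1)&(v>201)&(v<214)
w=np.argwhere(f); print('\nhex px centre',w.mean(0)[::-1],ray(t,*w.mean(0)[::-1],.088)*1000)
p=Q[f&(Q[...,2]>.086)]; print('hex pts',np.median(p,0)*1000,p.mean(0)*1000,(p.min(0)+p.max(0))*500)
# flange circle: edges by gray gradient
g=cv2.cvtColor(t['pixels'],cv2.COLOR_RGB2GRAY)
wl=(Q[...,2]>.069)&(Q[...,2]<.0775)&R
q=Q[wl&(np.hypot(u-200,v-207.5)<13)]
print('flange pts',len(q),(q.min(0)+q.max(0))*500)
z=(hex6:=np.array([ray(t,x,y,.088)[:2]*1000 for y,x in w])); d=z-z.mean(0); print('corner deg',np.degrees(np.angle(((d[:,0]+1j*d[:,1])**6).sum()))/6)
```

```text
socket (np.int64(43), array([452.67566489, 218.2780906 ]), np.float64(1.1697598523887944))
socket (np.int64(60), array([451.24686082, 218.12055239]), np.float64(1.1821224691165275))
socket (np.int64(103), array([451.80850813, 218.204785  ]), np.float64(1.1460214139344636))
lowest socket z [0.10007459 0.10025898 0.10033527 0.10054188 0.10066537]
200 201 214 | 201 201 214 | 202 201 214 | 203 201 214 | 204 201 214 | 205 201 214 | 206 201 215 | 207 202 215 | 208 202 215 | 209 202 214 | 210 202 213 | 211 204 211 | 
hex px centre [200.05940594 207.16831683] [451.30611384 216.57059002  88.        ]
hex pts [451.22000008 216.29557605  90.34958784] [451.27291741 216.71711328  90.75565759] [451.66015919 216.70370794  91.56043667]
flange pts 237 [452.62335972 219.18840911  73.11417821]
corner deg 3.4203616167033712
```

The socket and nut agree within about 1 mm, and the nut's corner angle (3.4–5°) matches the socket's (~5°), apart from the 30° ambiguity. I'll lower it onto the nut.

```bash
python3 -m pendant '[[[0,0,-12,0,0,0],[0,0,-22,0,0,0],[0,0,-27,0,0,0],[0,0,-30,0,0,0],[0,0,-32,0,0,0],[0,0,-32,0,0,0]]]'
```

```text
clock: 18.45
tool_pos: [0.4521, 0.2191, 0.1042]
orientation: [-180.0, 0.0, -84.8]
force: [-1.6, 0.1, -1.2]
opening: 0.0203
```

```bash
python3 -m pendant '[[[0,0,-1.5,0,0,0],[0,0,-3,0,0,0],[0,0,-3,0,0,0]]]'
```

```text
clock: 18.82
tool_pos: [0.4535, 0.2195, 0.1033]
orientation: [-179.8, 0.0, -84.8]
force: [-2.3, -2.9, 14.1]
opening: 0.02
```

It rests on top of the nut, as expected for either a 30° misalignment or the wrong socket. I'll turn clockwise under light pressure.

```bash
python3 -m pendant '[[[0,0,0.5,0,0,-6],[0,0,0.5,0,0,-12],[0,0,0.5,0,0,-18]]]'; python3 -m pendant '[[[0,0,0,0,0,-5],[0,0,0,0,0,-10]]]'; python3 -m pendant '[[[0,0,0,0,0,-4],[0,0,0,0,0,-8]]]'
```

```text
clock: 19.2
tool_pos: [0.4538, 0.2198, 0.1036]
orientation: [-179.8, 0.1, -103.0]
force: [0.3, -1.2, 9.8]
opening: 0.02
clock: 19.45
tool_pos: [0.4539, 0.2199, 0.1036]
orientation: [-179.8, 0.2, -112.9]
force: [0.7, -1.5, 9.5]
opening: 0.0201
clock: 19.7
tool_pos: [0.454, 0.2199, 0.1037]
orientation: [-179.9, 0.2, -120.9]
force: [1.1, -2.5, 10.7]
opening: 0.0199
```

```bash
python3 -m pendant '[[[-1.2,-1,0,0,0,0],[-2.5,-2,0,0,0,0],[-2.5,-2,0,0,0,4]]]'; python3 -m pendant '[[[0,0,0,0,0,5],[0,0,0,0,0,10],[0,0,0,0,0,16]]]';  python3 -m pendant '[[[0,0,0,0,0,5],[0,0,0,0,0,10],[0,0,0,0,0,16]]]'
```

```text
clock: 20.08
tool_pos: [0.4518, 0.2187, 0.1035]
orientation: [-179.8, 0.3, -116.7]
force: [1.2, 0.7, 8.1]
opening: 0.0199
clock: 20.45
tool_pos: [0.4516, 0.2184, 0.1036]
orientation: [-179.8, 0.2, -100.6]
force: [1.0, -0.4, 9.4]
opening: 0.0203
clock: 20.82
tool_pos: [0.4516, 0.2184, 0.1036]
orientation: [-179.7, 0.1, -84.6]
force: [1.4, -0.5, 9.1]
opening: 0.0198
```

No drop over a 36° sweep at two positions, so this one is the too-small socket (a). I'll return it to its dowel.

```bash
python3 -m pendant '[[[0,0,20,0,0,0],[0,0,50,0,0,0],[0,-10,75,0,0,0],[0,-50,80,0,0,-2],[0,-100,80,0,0,-4],[0,-150,80,0,0,-7],[1,-200,80,0,0,-7],[1,-250,80,0,0,-7],[1,-300,80,0,0,-7],[1,-350,80,0,0,-7]]]'; python3 -m pendant '[[[0,-50,0,0,0,0],[0,-90,-10,0,0,0],[0,-108,-35,0,0,0],[0,-111,-70,0,0,0],[0,-111,-95,0,0,0],[0,-111,-100,0,0,0],[0,-111,-100,0,0,0]]]'
```

```text
clock: 22.08
tool_pos: [0.4504, -0.1345, 0.1817]
orientation: [-179.9, 0.0, -91.8]
force: [0.6, -0.5, -2.2]
opening: 0.0198
clock: 22.95
tool_pos: [0.4509, -0.2441, 0.0819]
orientation: [-180.0, -0.0, -91.8]
force: [0.7, 0.9, -1.9]
opening: 0.0199
```

```bash
python3 -m pendant '[[[1.5,1,-20,0,0,0],[1.5,1,-35,0,0,0],[1.5,1,-35,0,0,0]]]'; python3 -m pendant '[[[0,0,-10,0,0,0],[0,0,-17,0,0,0],[0,0,-20,0,0,0],[0,0,-20,0,0,0]]]'
```

```text
clock: 23.32
tool_pos: [0.4515, -0.2428, 0.0461]
orientation: [179.9, 0.0, -91.8]
force: [0.6, -0.3, -1.0]
opening: 0.02
clock: 23.82
tool_pos: [0.4522, -0.2431, 0.0264]
orientation: [-180.0, -0.0, -91.8]
force: [0.4, -1.8, -2.9]
opening: 0.0199
```

```bash
python3 -m pendant '[[[0,0,-0.7,0,0,0],[0,0,-0.7,0,0,0],[0,0,-0.7,0,0,0],[0,0,-0.7,0,0,0],[0,0,15,0,0,0],[0,0,40,0,0,0],[0,0,60,0,0,-4],[-20,1,60,0,0,-13],[-45,2,60,0,0,-22],[-58,3,60,0,0,-31.5]]]' -0.2; python3 -m pendant '[[[0,0,0,0,0,0],[0,0,-30,0,0,0],[0,0,-50,0,0,0],[0,0,-59,0,0,0],[0,0,-59,0,0,0]]]'
python3 - <<'E'
from h import *
s=snap('scene','s9')
A=cv2.resize(s['pixels'][220:330,320:430],(600,600),interpolation=cv2.INTER_CUBIC); cv2.imwrite('pics/c9.png',A[:,:,::-1])
E
```

```text
clock: 25.08
tool_pos: [0.3928, -0.2399, 0.0865]
orientation: [180.0, 0.0, -123.7]
force: [-0.2, -0.5, 0.5]
opening: 0.0526
clock: 25.7
tool_pos: [0.3941, -0.24, 0.0271]
orientation: [179.9, -0.0, -123.2]
force: [-0.3, 0.4, -0.3]
opening: 0.0528
```

View pics/c9.png

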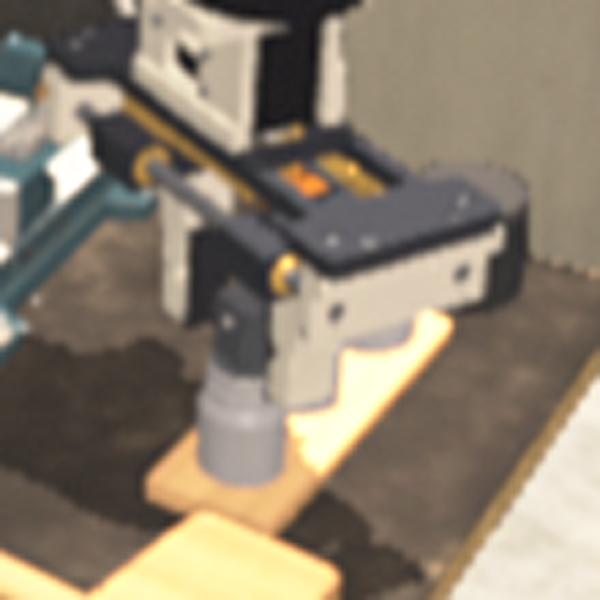

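The fingers straddle the near socket's adapter correctly (adapter at crop (243,320)). I'll close and lift.

```bash
python3 -m pendant '[[[0,0,0,0,0,0],[0,0,0,0,0,0],[0,0,0,0,0,0],[0,0,0,0,0,0],[0,0,0,0,0,0],[0,0,0,0,0,0],[0,0,0,0,0,0]]]' 1; python3 -m pendant '[[[0,0,10,0,0,0],[0,0,30,0,0,0],[0,0,65,0,0,0],[0,0,110,0,0,0],[5,10,145,0,0,0],[12,45,155,0,0,0],[20,95,155,0,0,2],[30,145,155,0,0,4],[40,195,155,0,0,6],[50,245,155,0,0,7.5]]]'
```

```text
clock: 26.62
tool_pos: [0.3941, -0.24, 0.0276]
orientation: [-180.0, 0.0, -123.3]
force: [-0.8, 1.1, 3.8]
opening: 0.0198
clock: 27.88
tool_pos: [0.4436, 0.0066, 0.1829]
orientation: [180.0, 0.0, -115.8]
force: [1.1, 1.0, -1.3]
opening: 0.0199
```

Run:
```python
from h import *
s=snap('top','t9');P=cloud(s);v,u=np.mgrid[0:420,0:560]
S=(u>370)&(u<412)&(v>160)&(v<240)&(P[...,2]>.084)&(P[...,2]<.1)
n,l,st,c=cv2.connectedComponentsWithStats(S.astype(np.uint8)); print([(ray(s,*c[i],.092).round(4),st[i,4]) for i in range(1,n) if st[i,4]>20])
```

```text
[(array([ 0.5104, -0.2518,  0.092 ]), np.int32(82)), (array([ 0.4507, -0.2434,  0.092 ]), np.int32(84))]
```

The other two sockets stand upright on the board. Now on to the nut.

```bash
python3 -m pendant '[[[3,50,0,0,0,0],[5,100,0,0,0,0],[8,150,0,0,0,0],[8,190,-5,0,0,0],[8,208,-20,0,0,0],[8,211,-45,0,0,0],[8,211,-65,0,0,0],[8,211,-72,0,0,0],[8,211,-72,0,0,0]]]'
```

```text
clock: 29.05
tool_pos: [0.4518, 0.2154, 0.1102]
orientation: [180.0, -0.1, -115.9]
force: [0.2, -0.2, -0.4]
opening: 0.0201
```

```bash
python3 -m pendant '[[[0,2.5,-3,0,0,0],[0,2.5,-5,0,0,0],[0,2.5,-7,0,0,0],[0,2.5,-7,0,0,0]]]';python3 -m pendant '[[[0,0,-1,0,0,0],[0,0,-2,0,0,0],[0,0,-2,0,0,0]]]'
```

```text
clock: 29.55
tool_pos: [0.4523, 0.2188, 0.1041]
orientation: [-180.0, 0.0, -115.8]
force: [-2.2, -0.4, 3.2]
opening: 0.0195
clock: 29.92
tool_pos: [0.4529, 0.2188, 0.1033]
orientation: [-179.9, 0.1, -115.8]
force: [-3.5, -1.1, 14.3]
opening: 0.0198
```

```bash
python3 -m pendant '[[[-0.5,0,0.5,0,0,-6],[-1,0,0.5,0,0,-12]]]';python3 -m pendant '[[[0,0,0,0,0,-5],[0,0,0,0,0,-10]]]';python3 -m pendant '[[[0,0,0,0,0,-4],[0,0,0,0,0,-8]]]'
```

```text
clock: 30.18
tool_pos: [0.4513, 0.2191, 0.1025]
orientation: [180.0, 0.1, -128.0]
force: [0.6, 1.7, -1.6]
opening: 0.0197
clock: 30.42
tool_pos: [0.4511, 0.2189, 0.1019]
orientation: [180.0, 0.0, -138.0]
force: [-0.0, 1.4, -2.8]
opening: 0.0202
clock: 30.68
tool_pos: [0.451, 0.2187, 0.1018]
orientation: [180.0, 0.0, -146.0]
force: [-0.0, 1.0, -2.6]
opening: 0.0197
```

The force vanished and z is below the nut's top, so the socket has dropped over the nut. I'll centre the angle and go down.

```bash
python3 -m pendant '[[[0,-0.5,-2,0,0,8],[0,-0.5,-6,0,0,8],[0,-0.5,-6,0,0,8]]]'
```

```text
clock: 31.05
tool_pos: [0.4512, 0.2186, 0.0957]
orientation: [180.0, 0.1, -138.0]
force: [1.3, 3.6, -4.7]
opening: 0.0195
```

```bash
python3 -m pendant '[[[0.3,0.8,-3,0,0,0],[0.3,0.8,-6,0,0,0],[0.3,0.8,-8,0,0,0],[0.3,0.8,-8,0,0,0]]]'; python3 -m pendant '[[[0,0,-1,0,0,0],[0,0,-2.5,0,0,0],[0,0,-3,0,0,0],[0,0,-3,0,0,0]]]'
```

```text
clock: 31.55
tool_pos: [0.4513, 0.2189, 0.0878]
orientation: [180.0, -0.0, -137.9]
force: [0.6, 3.0, -3.6]
opening: 0.0197
clock: 32.05
tool_pos: [0.4515, 0.2189, 0.0876]
orientation: [-180.0, 0.1, -137.8]
force: [-10.5, -0.2, 24.5]
opening: 0.0196
```

The socket is seated: hard stop at 87.6, predicted 87.4. I'll ease the press and turn in steps, watching the moment to see when the play is taken up.

```bash
M(){ python3 -c "
from plant import *
o=get_obs();print(o['moment'].round(3))"; }; M; python3 -m pendant '[[[0,0,1.7,0,0,0],[0,0,1.7,0,0,3]]]'; M; for i in 1 2; do :; done; python3 -m pendant '[[[0,0,0,0,0,4]]]'; M; python3 -m pendant '[[[0,0,0,0,0,4]]]'; M;  python3 -m pendant '[[[0,0,0,0,0,4]]]'; M;  python3 -m pendant '[[[0,0,0,0,0,4]]]'; M
```

```text
[ 0.011  4.289 -0.086]
clock: 32.3
tool_pos: [0.4517, 0.2192, 0.0877]
orientation: [-180.0, 0.1, -134.8]
force: [-3.7, 2.7, 7.4]
opening: 0.0197
[ 1.123  1.52  -0.139]
clock: 32.42
tool_pos: [0.4515, 0.2193, 0.0877]
orientation: [180.0, 0.1, -130.7]
force: [-4.2, 3.6, 8.7]
opening: 0.0196
[ 1.244  1.898 -0.133]
clock: 32.55
tool_pos: [0.4515, 0.2193, 0.0877]
orientation: [-180.0, 0.1, -126.7]
force: [-4.2, 3.8, 8.5]
opening: 0.0196
[ 1.12   1.844 -0.236]
clock: 32.67
tool_pos: [0.4515, 0.2193, 0.0877]
orientation: [-180.0, 0.1, -122.7]
force: [-4.6, 2.8, 8.7]
opening: 0.02
[ 1.1    1.885 -0.166]
clock: 32.8
tool_pos: [0.4515, 0.2192, 0.0877]
orientation: [-180.0, 0.1, -118.7]
force: [-3.3, 3.1, 8.5]
opening: 0.0197
[ 1.047  1.919 -0.23 ]
```

```bash
python3 -m pendant '[[[0,0,0,0,0,5],[0,0,0,0,0,10],[0,0,0,0,0,15],[0,0,0,0,0,20],[0,0,0,0,0,25],[0,0,0,0,0,30],[0,0,0,0,0,34],[0,0,0,0,0,34]]]'
python3 - <<'E'
from h import *
from scipy.optimize import least_squares
o=get_obs(); print(o['moment'].round(3))
a=snap('scene','s10');b=snap('top','t10'); P=cloud(a)
near=(P[...,0]>.40)&(P[...,0]<.50)&(P[...,1]>.17)&(P[...,1]<.26)&(P[...,2]>.085)&(P[...,2]<.1)
near[:,:195]=0;near[:,226:]=0
p=P[near][:,:2];f=least_squares(lambda c:np.hypot(*(p-c).T)-.018,p.mean(0)+[.01,.007],loss='soft_l1',f_scale=.001);print('socket c',f.x,len(p))
A=cv2.resize(a['pixels'][150:270,150:290],(700,600),interpolation=cv2.INTER_CUBIC);cv2.imwrite('pics/c10.png',A[:,:,::-1])
E
```

```text
clock: 33.8
tool_pos: [0.4514, 0.219, 0.0877]
orientation: [-180.0, 0.0, -84.8]
force: [-5.1, 1.9, 8.6]
opening: 0.0196
[0.768 1.899 0.026]
socket c [0.45232924 0.21850429] 58
```

View pics/c10.png

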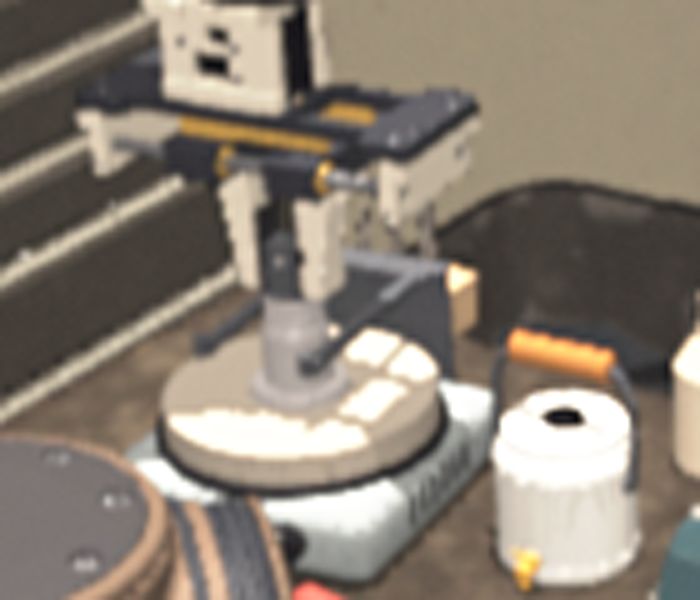

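The socket sits flush on the flange, gripped (opening 19.6 mm) and upright. The can stands on the bench. The reading of 87.7 stayed constant through the turn, and the estimated nut turn is about 43°. Handing in.

```bash
python3 -c "
from plant import *
close_job(); o=get_obs(); print(o['clock'],o['tool_pos'],o['force'],o['opening'])"
```

```text
the job is handed in; nothing more can be done
the job is handed in; nothing more can be done
```

I handed the job in at about 34 s on the robot's clock, still gripping the socket on the nut, which I estimate is about 43° slack. No verdict is reported, so what follows rests on my own checks.

**What I did**
- **Can:** I lifted it by its handle and stood it on the free strip between the grinder and the vice. My first grasp closed above the handle, because the real fingertips sit about 40 mm higher than the reported TCP. I confirmed the offset in the camera and used it for the rest of the job.
- **Middle socket:** it stayed on top of the nut through a 36° sweep at two positions, so I took it as too small and put it back on its dowel.
- **Near socket:** it dropped over the nut and went down to a hard stop, at a reading of 87.6 mm against 87.4 predicted. I then turned it 53° anticlockwise.

**Last checks**
- **Socket:** it was fully down, with the height unchanged at 87.7 mm through the turn and upright within 0.1°. It was within about 1 mm of the nut's centre, gripped at 19.6 mm opening, with a downward press of about 9 N.
- **Can:** it stands upright in the last picture.
- **Other sockets:** both were upright on the board when I last looked, after lifting the fitting one.

**Less certain**
- **Nut turn:** I could not see it directly. About 43° is the 53° of socket turn less the play, and the moment readings showing where the play ended were noisy. The worst case I worked out is about 31°, just inside the lower limit of 30° (0.52 rad).
- **After handing in:** my final state reading was refused, so I have no numbers from after that point.

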